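# Scoop a steel nut onto the heat-soak block

## Task

The steel hex nut must cool on the aluminium block before it is measured, and nobody may handle it. Take the flat pan by its upright grip, push it along the bench so that the front face of the block stops the nut and the pan slides under it, lift the pan clear with the nut in it, and set it down flat on top of the block, nut still inside, and let go. Keep the gripper's fingers off the nut, and leave the round steel collar lying near it where it is.

Things in the scene. Friction and masses are not known exactly. Their poses are not given: they have to be found in the camera images.
- pan: Loose flat steel scoop pan, 250 g, 100 mm long (x), 90 wide (y). Origin: centre of underside; +x to the open lip at x = 50 mm. Floor 2 mm, bevelled to 1 at the lip over 20 mm. Side walls 18 mm high from x = -50 to 30, 84 apart inside; back wall 20 high. Upright black grip, 28 (x) by 16 (y) mm at x = -28, y = 0, top z = 78: pinch across y from above. Starts on the bench, lip within 35 degrees of the block.
- nut: The steel hex nut, 37 mm across the flats, 43 mm over the corners, 19 mm high, 110 g give or take a third, its underside edge bevelled 3 mm up all round so that a lip kept down on the bench slips under it once the block stops it (pushing the pan home takes up to about 15 N), lying flat and loose on the bench, its centre 28 to 45 mm from the block's front face. Origin: centre of its underside, z up.
- collar: Bystander: plain round steel collar (a ring, no flats), 42 mm outside, 28 mm bore, 16 mm high, loose on the bench by the same face of the block, 13 to 17 cm to the left or right of the nut. Origin: centre of its underside.
- block: Aluminium block fixed to the bench: 130 mm deep (x), 300 mm wide (y), 30 mm high, flat empty top. Origin: centre of its underside (at bench height); +x points away from the robot (within about 12 degrees), z up. The upright front face that stops the nut is at x = -65 mm; the top is at z = 30 mm.
Not all that is in view belongs to the job. Several things have the shape of the pan; the one meant has the colours described above.

How it is judged:
On the way, in this order (a step that is already met when the one before it is completed fails the run):
1. the nut lies over the pan while the pan stands on the bench with its lip at the block's front face (within 30 mm) (x of nut in the frame of pan between -0.045 and 0.042 m and y of nut in the frame of pan between -0.036 and 0.036 m and z of nut in the frame of pan between -0.003 and 0.02 m and height (world z) of pan below 0.01 m and x of pan in the frame of block between -0.145 and -0.1 m), for 0.1 s.
2. the pan is lifted clear, above the height of the block's top, with the nut in it (x of nut in the frame of pan between -0.045 and 0.042 m and y of nut in the frame of pan between -0.036 and 0.036 m and z of nut in the frame of pan between -0.003 and 0.02 m and height (world z) of pan above 0.034 m), for 0.1 s.
At the end, for the whole second after the job is handed in: The pan rests released and still on the block's top, flat within about 7 degrees and its underside within 6 mm of the top's height, with the nut lying in it (centre at least 8 mm behind the lip and between the side walls); the collar is within 20 mm of where it started (x of nut in the frame of pan between -0.045 and 0.042 m and y of nut in the frame of pan between -0.036 and 0.036 m and z of nut in the frame of pan between -0.003 and 0.02 m and z of pan in the frame of block between 0.026 and 0.036 m and angle between pan's own z axis and vertical below 0.12 rad and contact force between pan and block above 0.5 N and linear speed of each of pan, nut below 0.02 m/s and distance of collar from where it was at the start of the episode below 0.02 m); the robot touches nothing.
It fails at once if the fingers touch the nut (contact force between the fingers and nut above 0.5 N).
It fails at once if the collar is pushed more than 20 mm (distance of collar from where it was at the start of the episode above 0.02 m).
It also fails if it takes over 42 s, if anything falls off the work surface, if the arm or the gripper's body presses on something with over 40 N, if the wrist force passes 120 N, or if a joint passes its speed limit or range.

## Robot

A 6-joint arm with a two-finger parallel gripper is mounted at the origin on the work surface. World frame = base frame: x ahead of the robot, y to its left, z up, the work surface at z = 0. Lengths are in m, angles in rad, forces in N, time in s.
With the tool pointing down it reaches from about 0.425 to 0.95 m from the base axis. Payload 3.5 kg.
Tool frame: the origin (TCP) lies at the very end of the fingers, on their centre line; the grasp point (between the pads) lies 19 mm behind it (tcp_to_grasp is the distance from the TCP to the grasp point, in m); z points along the fingers, y is the direction in which the jaws open and shut (so a half turn about z gives the same grasp; the last joint's range is limited). The gripper opens to 85 mm and grips with 20 to 120 N. Pads are 22 mm wide; open, the fingers measure 114 mm over their backs; the gripper's body (76 mm by 85 mm) begins 54 mm behind the grasp point. The pads swing forward as they close: fully open they stand 13 mm farther back than shut.
Start: joints at [1.089, 0.286, 1.577, -0, 1.279, -0.15], TCP at [0.22, 0.638, 0.205] pointing down, gripper open.
Joint ranges: [-2.77, 2.77], [-0.9, 2.22], [0.21, 2.48], [-1.53, 4.67], [0.24, 2.81], [-2.84, 2.84]. Speed limits (rad/s): [2.79, 2.79, 3.14, 3.14, 3.14, 3.14].

## Interface

Orientations are given as a unit quaternion [x, y, z, w].
In Python, from plant import * gives the robot as it stands. The module is installed in compiled form; this text tells all that it offers.
- The arm moves only by the tool arm_command, never from a script. Its argument "steps" is a list of rows, each a list of 3 entries, a list of its own where there are three numbers: the turn, a rotation vector about the tool's x, y, z in rad, then the shift along the tool's x, y, z in m, then the gripper command: -1 is shut, 1 is fully open, values between are in proportion. A call has 1 to 12 rows; each row is the pose to reach, as a shift and turn from the pose measured when the call began, along the tool's axes at that moment; what a row does not reach only later rows make up. A row lasts 1/8 s, in which the tool goes at most 62.5 mm and 10.7 degrees, less where a joint would pass 70% of its speed; a pose out of reach is approached as far as the arm can. A call with a gripper value outside its range is refused whole. The fingers move at their own pace and stop on an object; "force" is the grip in N (left out, the last holds). Time passes only in rows, so rows that repeat a pose let the fingers close. It gives the time, the measured TCP pose, the force and the opening at its end, in the units of the state.
- get_state(): the state, without advancing time (a new reading comes with each control period).
- read_camera(name): name is "scene" or "top"; returns a dict with "frame" (400x640x3 uint8, red, green, blue), "vfov" (degrees; the focal length in pixels is half the picture's height over the tangent of half this angle, whatever the lens; pixels are square), "cx", "cy" (the principal point, pixels), "position" and "rotation" of the camera in the world. Camera axes: x right, y up, looking along -z (the intrinsics and any distortion apply to the point x, -y, -z); pixel columns grow to the right and rows downward; lengths in m; the calibration is good to about 2 mm. A picture is of the moment at which its call begins. There is no depth.
- sign_off(): hands the job in, once; it reports no verdict.
The state is a dict: "time": time; "qpos": joint angles; "dq": joint speeds; "joint_efforts": joint torques, N m; "eef_pos": TCP position; "tcp_rot": TCP orientation; "contact_force": force on the tool from outside, world axes, zero at the start; "wrist_torque": the same for the moment, N m; "opening": opening from 0.0 (shut) to 1.0 (fully open).
Only numpy, scipy, OpenCV 4.12 (cv2) and the standard library are available. Lean on these libraries where they do the work, as an engineer would, in place of code of your own. Each camera call takes 0.05 s, during which the arm holds its last target.

## Working session

There is one attempt and no reset: what is moved stays moved. The work goes in short steps, Python scripts to look and compute and a tool call to move; the robot and the scene stay as the last step left them, time stands still between calls to the robot, and variables do not carry over. Pictures are saved under pics/ and viewed, and the job is handed in when it is done.

Besides the shell and the picture viewer there is one more tool, called after "Request:" by a JSON object that holds its "api" and its "payload", one argument or row to a line. arm_command: Moves the arm, as the interface text tells. Its arguments: {"type":"object","properties":{"steps":{"type":"array"},"force":{"type":"number"}},"required":["steps"]}

```bash
mkdir -p pics; ls; python3 - <<'E'
from plant import *
import cv2
s=get_state(); print(s)
for n in ("scene","top"):
    r=read_camera(n); print(n,{k:v for k,v in r.items() if k!="frame"})
    cv2.imwrite(f"pics/{n}0.png",r["frame"][:,:,::-1])
E
```

```text
pics
{'time': 0.0, 'qpos': array([ 1.08898953e+00,  2.87190501e-01,  1.57815364e+00, -1.08812515e-05,
        1.27858953e+00, -1.50043611e-01]), 'dq': array([-8.09091084e-04,  2.46382936e-03, -7.70737699e-04,  2.37737236e-03,
        6.39606588e-05, -8.85889229e-04]), 'joint_efforts': array([-1.79548508e-03, -4.05982232e+01, -2.92621726e+01, -2.65423305e-04,
        5.94316400e-03, -2.35187283e-07]), 'eef_pos': array([0.21952666, 0.63755885, 0.20384333]), 'tcp_rot': array([ 1.65120222e-01,  9.86272752e-01, -1.11419913e-03, -3.58722488e-04]), 'contact_force': array([-0.00193308, -0.23802462, -0.36640172]), 'wrist_torque': array([ 0.01014336, -0.03360422,  0.02529938]), 'opening': 0.9987627102997523}
scene {'vfov': 46.95549606759929, 'cx': 325.4886136733643, 'cy': 201.6579432193671, 'position': array([0.87137858, 0.39688043, 0.70612868]), 'rotation': array([0.10885282, 0.31906663, 0.89167121, 0.30210926])}
top {'vfov': 51.332531279597035, 'cx': 319.7538353432971, 'cy': 193.1919113907256, 'position': array([ 0.48591683, -0.04726224,  0.77496888]), 'rotation': array([ 0.02206318, -0.02539318, -0.70642079,  0.70699227])}
```

View pics/scene0.png

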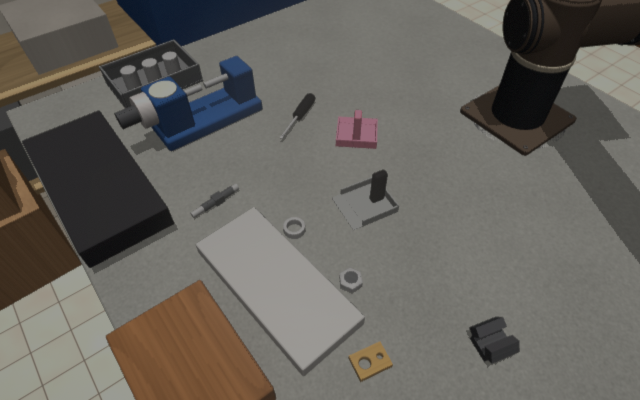

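View pics/top0.png

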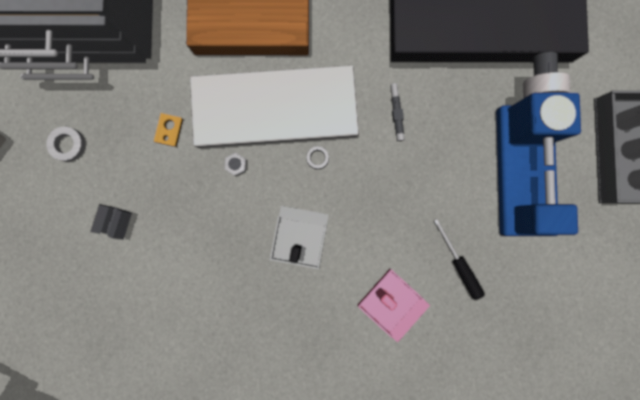

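The top view shows the grey pan with a black grip at (300,237), a pink pan-shaped item at (393,304), and a black bracket at (113,221). The nut is at (235,164), the collar at (317,157), and the block spans (190-357, 67-147). The steel-grey pan with the black grip fits the description; I'll confirm it in a crop.

```bash
cat > h.py <<'E'
import numpy as np, cv2
from scipy.spatial.transform import Rotation as R
from plant import *
def cam(n):
    r=read_camera(n); return r
def unproj(r,u,v,z):
    h=r["frame"].shape[0]; f=h/2/np.tan(np.radians(r["vfov"])/2)
    d=np.array([(u-r["cx"])/f,-(v-r["cy"])/f,-1.0]); d=R.from_quat(r["rotation"]).apply(d)
    p=np.array(r["position"]); return p+d*(z-p[2])/d[2]
def proj(r,P):
    h=r["frame"].shape[0]; f=h/2/np.tan(np.radians(r["vfov"])/2)
    c=R.from_quat(r["rotation"]).inv().apply(np.atleast_2d(P)-r["position"])
    return np.c_[r["cx"]-f*c[:,0]/c[:,2], r["cy"]+f*c[:,1]/c[:,2]]
def crop(r,x0,y0,x1,y1,k,fn):
    im=cv2.resize(r["frame"][y0:y1,x0:x1,::-1],None,fx=k,fy=k,interpolation=cv2.INTER_CUBIC); cv2.imwrite(fn,im)
E
python3 - <<'E'
from h import *
r=cam("top"); crop(r,180,55,380,205,4,"pics/t1.png"); crop(r,255,190,345,280,6,"pics/t2.png")
s=cam("scene"); crop(s,300,150,430,300,4,"pics/s2.png")
E
```

```text
(no output)
```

View pics/t1.png

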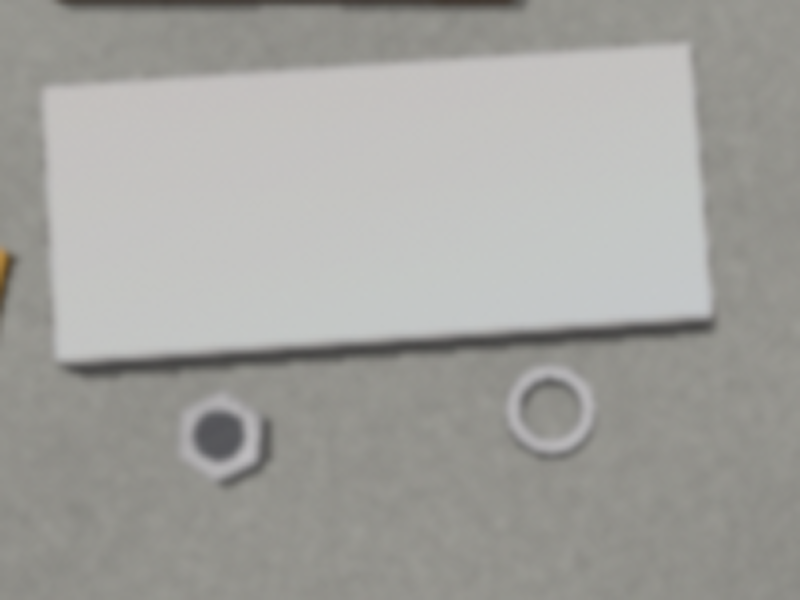

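View pics/t2.png

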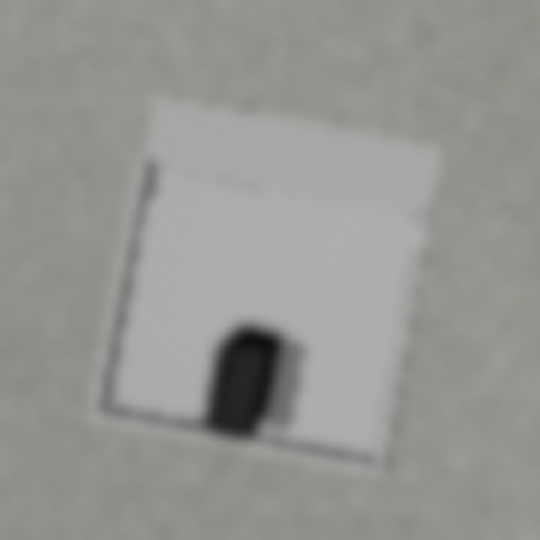

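View pics/s2.png

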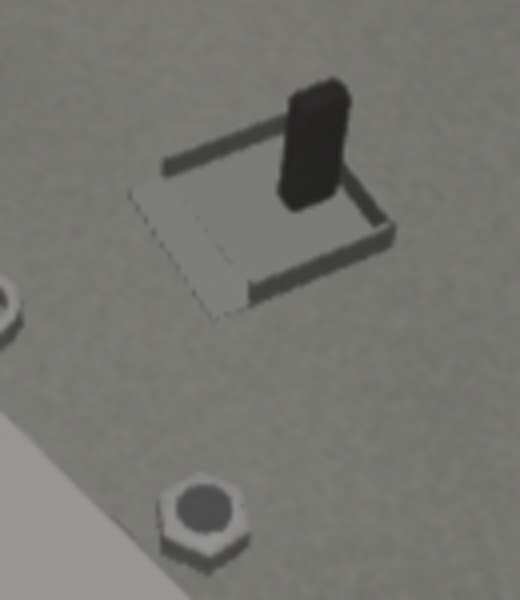

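The crops confirm the pan: bare steel, with an upright black grip and an open lip towards the block. I'll measure next, using pixels from both cameras.

```bash
python3 - <<'E'
from h import *
r=cam("top"); s=cam("scene")
def c2(u,v,k,x0,y0): return (u+.5)/k-.5+x0,(v+.5)/k-.5+y0
P=lambda n,cam_,pts,z,k,x0,y0:[print(n,unproj(cam_,*c2(*p,k,x0,y0),z).round(4)) or unproj(cam_,*c2(*p,k,x0,y0),z) for p in pts]
b=P("block",r,[(43,88),(688,44),(712,319),(58,362)],.03,4,180,55)
print([np.linalg.norm(b[i]-b[(i+1)%4]).round(4) for i in range(4)])
n=P("nut",r,[(219,436)],.019,4,180,55); P("collar",r,[(551,410)],.016,4,180,55)
l=P("lip",r,[(155,98),(438,147)],.001,6,255,190)
k=P("back",r,[(100,418),(383,468)],.02,6,255,190)
g=P("griptop(mid)",r,[(253,338)],.078,6,255,190)
P("nut s",s,[(204,510)],.019,4,300,150)
P("lip s",s,[(130,192),(218,319)],.001,4,300,150)
P("back s near",s,[(395,228)],.02,4,300,150)
P("griptop s",s,[(322,95)],.078,4,300,150)
for p,nm in [((197,247),'L far?'),((254,209),'a'),((362,318),'b')]: print("block s",nm,unproj(s,*p,.03).round(4))
yaw=np.arctan2(*( (b[0]+b[1]-b[2]-b[3])[[1,0]])); print("block yaw via x",yaw)
e=b[3]-b[2]; print("block yaw via front edge",np.arctan2(-e[0],e[1])); print("centre",np.mean(b,0))
e=l[0]-l[1]; print("pan yaw lip",np.arctan2(-e[0],e[1]),np.linalg.norm(e))
e=k[0]-k[1]; print("pan yaw back",np.arctan2(-e[0],e[1]),np.linalg.norm(e))
print(np.linalg.norm(sum(l)/2-sum(k)/2), (sum(l)/2+sum(k)/2)/2)
E
```

```text
block [0.7491 0.1856 0.03  ]
block [ 0.7703 -0.109   0.03  ]
block [ 0.6429 -0.1193  0.03  ]
block [0.6228 0.1761 0.03  ]
[np.float64(0.2954), np.float64(0.1279), np.float64(0.2961), np.float64(0.1267)]
nut [0.5907 0.1053 0.019 ]
collar [ 0.6034 -0.0464  0.016 ]
lip [0.5142 0.0222 0.001 ]
lip [ 0.4991 -0.0655  0.001 ]
back [0.4176 0.0363 0.02  ]
back [ 0.4027 -0.0485  0.02  ]
griptop(mid) [ 0.4448 -0.0123  0.078 ]
nut s [0.5944 0.1073 0.019 ]
lip s [ 0.5014 -0.0626  0.001 ]
lip s [0.5165 0.0243 0.001 ]
back s near [0.4246 0.0444 0.02  ]
griptop s [ 0.4347 -0.0045  0.078 ]
block s L far? [ 0.7749 -0.0987  0.03  ]
block s a [ 0.6502 -0.1107  0.03  ]
block s b [0.6313 0.1795 0.03  ]
block yaw via x 0.07777455690082007
block yaw via front edge 0.06801725455757288
centre [0.69626309 0.03334787 0.03      ]
pan yaw lip -0.17055000027681333 0.08898217507449639
pan yaw back -0.17307176932233181 0.08610025854809825
0.09954976343288184 [ 0.45837882 -0.01384914  0.0105    ]
```

```bash
python3 - <<'E'
from h import *
s=cam("scene"); crop(s,185,200,375,375,4,"pics/s3.png")
E
```

```text
(no output)
```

View pics/s3.png

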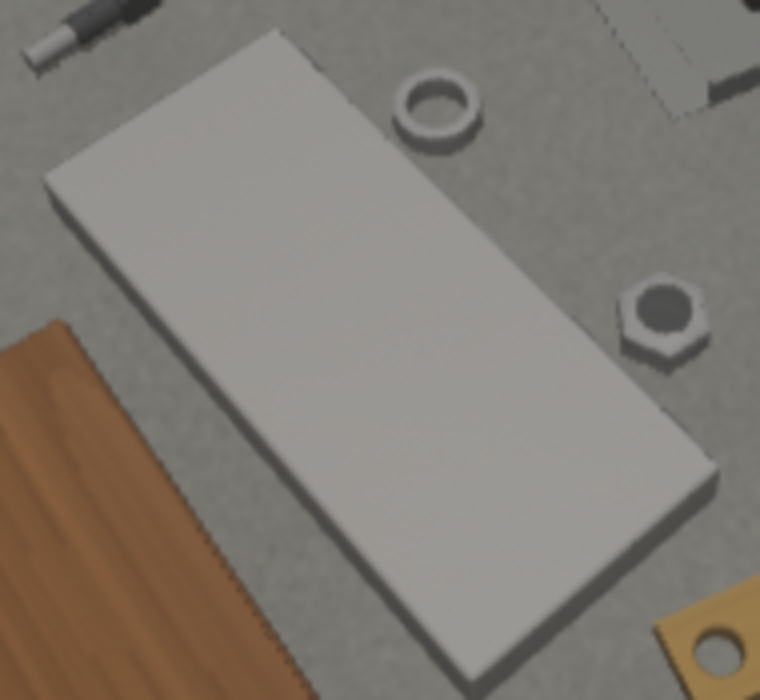

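```bash
cat > fit.py <<'E'
from h import *
from scipy.optimize import least_squares
r=cam("top"); s=cam("scene")
def c2(u,v,k,x0,y0): return (u+.5)/k-.5+x0,(v+.5)/k-.5+y0
T1=(4,180,55);T2=(6,255,190);S2=(4,300,150);S3=(4,185,200)
# (cam, pix, body, local)
B=lambda a,b:(a*.065,b*.15,.03)
O=[(0,c2(43,88,*T1),'b',B(1,1)),(0,c2(688,44,*T1),'b',B(1,-1)),(0,c2(712,319,*T1),'b',B(-1,-1)),(0,c2(58,362,*T1),'b',B(-1,1)),
(1,c2(44,180,*S3),'b',B(1,-1)),(1,c2(278,30,*S3),'b',B(-1,-1)),(1,c2(718,468,*S3),'b',B(-1,1)),(1,c2(470,686,*S3),'b',B(1,1)),
(0,c2(155,98,*T2),'p',(.05,.045,.001)),(0,c2(438,147,*T2),'p',(.05,-.045,.001)),(0,c2(100,416,*T2),'p',(-.05,.045,.02)),(0,c2(383,468,*T2),'p',(-.05,-.045,.02)),
(1,c2(130,192,*S2),'p',(.05,-.045,.001)),(1,c2(218,319,*S2),'p',(.05,.045,.001)),(1,c2(395,226,*S2),'p',(-.05,.045,.02)),(1,c2(322,95,*S2),'p',(-.028,0,.078)),
(0,c2(219,436,*T1),'n',(0,0,.019)),(1,c2(204,510,*S2),'n',(0,0,.019)),(1,c2(664,308,*S3),'n',(0,0,.019)),
(0,c2(551,410,*T1),'c',(0,0,.016)),(1,c2(438,104,*S3),'c',(0,0,.016))]
def projd(c,P,k1,t,rv):
    h=400; f=h/2/np.tan(np.radians(c["vfov"])/2)
    q=(R.from_rotvec(rv)*R.from_quat(c["rotation"])).inv().apply(np.atleast_2d(P)-c["position"]-t)
    x=np.c_[-q[:,0]/q[:,2],q[:,1]/q[:,2]]; x=x*(1+k1*(x**2).sum(1,keepdims=True))
    return x*f+[c["cx"],c["cy"]]
def bodies(v): return {'b':(v[0],v[1],v[2]),'p':(v[3],v[4],v[5]),'n':(v[6],v[7],0),'c':(v[8],v[9],0)}
def res(v,w=True):
    bd=bodies(v); o=[]
    for ci,px,n,l in O:
        x,y,a=bd[n]; P=R.from_euler('z',a).apply(l)+[x,y,0]
        o+=list((projd((r,s)[ci],P,v[10+ci],v[12+3*ci:15+3*ci],v[18+3*ci:21+3*ci])[0]-px)/.5)
    if w: o+=list(v[12:18]/.0015)+list(v[18:24]/.002)+list(v[10:12]/.1)
    return np.array(o)
v0=np.zeros(24); v0[:10]=[.696,.033,.07,.458,-.014,-.17,.591,.106,.603,-.046]
if __name__=="__main__":
    f=least_squares(res,v0); v=f.x; print(v.round(4)); print((res(v,False)*.5).round(1).reshape(-1,2).tolist())
    np.save("cal.npy",v)
    x,y,a=v[:3]; n=R.from_euler('z',-a).apply([v[6]-x,v[7]-y,0]); c=R.from_euler('z',-a).apply([v[8]-x,v[9]-y,0]); print("nut in block",n,"collar in block",c)
    p=R.from_euler('z',v[5]).apply([-.028,0,0])+[v[3],v[4],0]; print("grip",p, "std",np.sqrt(np.diag(np.linalg.inv(f.jac.T@f.jac)))[:12].round(4))
E
python3 fit.py
```

```text
[ 6.999e-01  3.470e-02  6.820e-02  4.589e-01 -1.370e-02 -1.752e-01
  5.921e-01  1.049e-01  6.048e-01 -4.640e-02 -9.330e-02 -7.660e-02
  4.000e-04  0.000e+00  1.900e-03 -4.000e-04 -0.000e+00  2.200e-03
 -3.000e-04 -6.000e-04 -8.000e-04 -2.000e-03  1.000e-03  5.000e-04]
[[0.6, 0.0], [0.2, -0.4], [-0.3, -0.5], [-0.6, 0.1], [-0.5, -0.4], [0.0, -0.3], [0.9, 0.5], [-0.1, -0.5], [0.2, -0.4], [0.6, -0.2], [-1.4, 0.6], [0.4, 0.7], [-0.7, 0.3], [-0.5, 0.9], [0.7, -1.0], [-0.2, -0.1], [0.6, 0.1], [0.2, 0.0], [0.2, 0.5], [-0.1, -0.1], [-0.0, -0.2]]
nut in block [-0.10275006  0.07743838  0.        ] collar in block [-0.10042818 -0.07441554  0.        ]
grip [ 0.43132109 -0.00882844  0.        ] std [0.0016 0.0016 0.0024 0.0017 0.0016 0.0058 0.0016 0.0016 0.0017 0.0018
 0.0204 0.0295]
```

```bash
cat >> h.py <<'E'
def go(pos,yaw,pitch=0.0):
    """tool target: pos TCP, pan yaw; pitch>0 lifts pan lip. prints turn, shift in current tool axes"""
    st=get_state(); Rc=R.from_quat(st["tcp_rot"])
    # tool x=-panx, y=pany, z down
    Rp=R.from_euler('z',yaw)*R.from_rotvec([0,-pitch,0])
    Rt=Rp*R.from_matrix(np.array([[-1,0,0],[0,1,0],[0,0,-1]]))
    print("turn",(Rc.inv()*Rt).as_rotvec().round(4).tolist(),"shift",Rc.inv().apply(np.array(pos)-st["eef_pos"]).round(4).tolist())
def st():
    s=get_state(); Rc=R.from_quat(s["tcp_rot"]).as_matrix(); px=-Rc[:,0]
    print("t",round(s["time"],2),"pos",s["eef_pos"].round(4),"yaw",np.arctan2(px[1],px[0]).round(4),"pitch",np.arcsin(px[2]).round(4),"tilt y",Rc[2,1].round(4),"F",s["contact_force"].round(2),"M",s["wrist_torque"].round(2),"op",round(s["opening"],3),"q",s["qpos"].round(2))
E
python3 -c "
from h import *
st(); go((.47,.2,.2),-.175); go((.4313,-.0088,.12),-.175)"
```

```text
t 0.45 pos [0.2198 0.6381 0.2051] yaw -0.3318 pitch -0.0 tilt y -0.0002 F [ 0.22  0.04 -0.17] M [-0.04 -0.02  0.  ] op 1.002 q [ 1.09  0.29  1.58 -0.    1.28 -0.15]
turn [-0.0002, -0.0, -0.1568] shift [-0.3792, -0.3328, 0.0052]
turn [-0.0002, -0.0, -0.1568] shift [-0.4107, -0.5428, 0.0852]
```

Request:
{"api": "arm_command", "payload": {
  "steps": [
    [[0,0,-0.08],[-0.19,-0.166,0.005],1],
    [[0,0,-0.157],[-0.379,-0.333,0.005],1],
    [[0,0,-0.157],[-0.379,-0.333,0.005],1],
    [[0,0,-0.157],[-0.379,-0.333,0.005],1],
    [[0,0,-0.157],[-0.379,-0.333,0.005],1],
    [[0,0,-0.157],[-0.379,-0.333,0.005],1],
    [[0,0,-0.157],[-0.379,-0.333,0.005],1],
    [[0,0,-0.157],[-0.379,-0.333,0.005],1],
    [[0,0,-0.157],[-0.379,-0.333,0.005],1],
    [[0,0,-0.157],[-0.379,-0.333,0.005],1]
  ],
  "force": 60
}}

```text
time: 1.7
eef_pos: [0.4696, 0.1999, 0.2003]
tcp_rot: [0.088, 0.996, 0.0, -0.0]
contact_force: [0.2, -0.2, 0.6]
opening: 0.994
```

```bash
python3 -c "
from h import *
st(); go((.4313,-.0088,.11),-.175)"
```

```text
t 1.7 pos [0.4696 0.1999 0.2003] yaw -0.1759 pitch -0.0003 tilt y 0.0003 F [ 0.23 -0.2   0.6 ] M [-0.04  0.08 -0.01] op 0.994 q [ 0.2  -0.08  1.98  0.    1.24 -1.19]
turn [0.0003, -0.0003, -0.0009] shift [0.0012, -0.2122, 0.0902]
```

Request:
{"api": "arm_command", "payload": {
  "steps": [
    [[0,0,0],[0.001,-0.106,0.02],1],
    [[0,0,0],[0.001,-0.212,0.03],1],
    [[0,0,0],[0.001,-0.212,0.05],1],
    [[0,0,0],[0.001,-0.212,0.09],1],
    [[0,0,0],[0.001,-0.212,0.09],1],
    [[0,0,0],[0.001,-0.212,0.09],1],
    [[0,0,0],[0.001,-0.212,0.09],1]
  ]
}}

```text
time: 2.58
eef_pos: [0.4332, -0.0075, 0.1122]
tcp_rot: [0.087, 0.996, 0.0, 0.002]
contact_force: [-0.8, -0.1, -0.1]
opening: 0.999
```

```bash
python3 -c "
from h import *
st(); go((.4313,-.0088,.030),-.175)
r=cam('scene'); crop(r,300,60,460,240,4,'pics/s4.png'); r=cam('top'); crop(r,220,180,360,300,5,'pics/t4.png')"
```

```text
t 2.58 pos [ 0.4332 -0.0075  0.1122] yaw -0.1733 pitch 0.0035 tilt y 0.0003 F [-0.81 -0.12 -0.07] M [0.02 0.05 0.05] op 0.999 q [-0.25 -0.17  2.23  0.    1.07 -1.65]
turn [0.0003, 0.0035, 0.0017] shift [0.002, -0.0016, 0.0822]
```

View pics/s4.png

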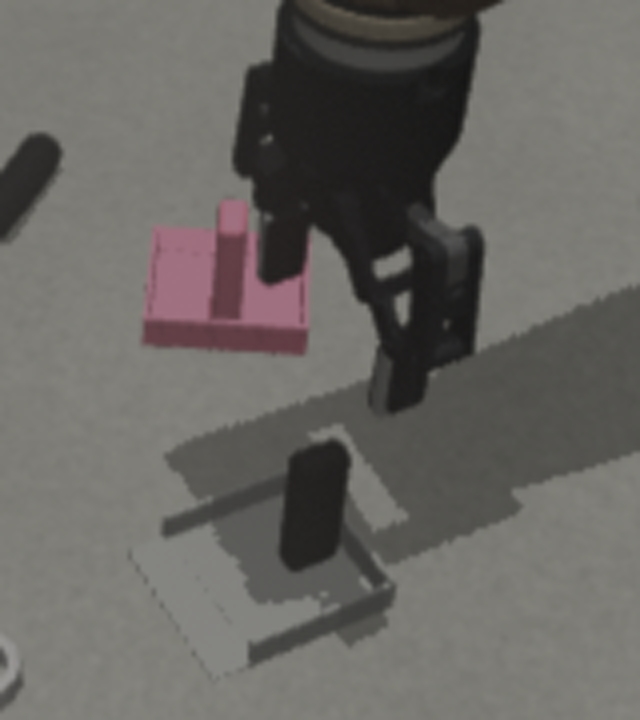

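View pics/t4.png

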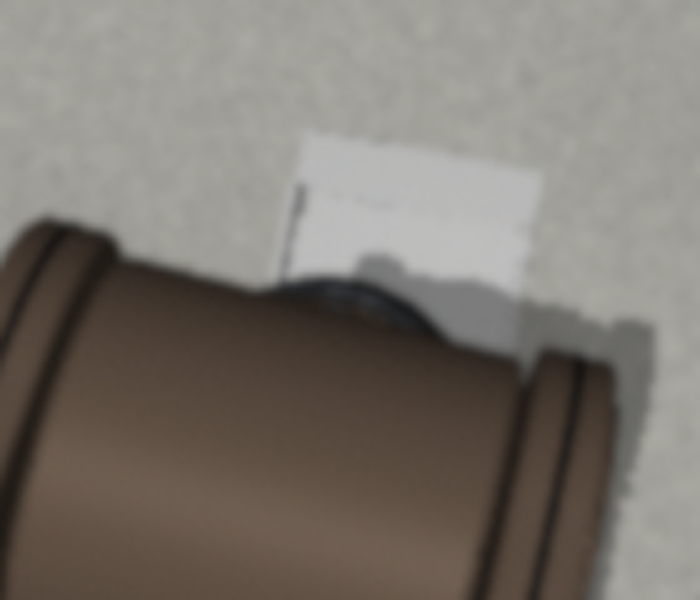

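The scene crop shows the open fingers straddling the black grip at crop (318,450). The arm covers the grip in the top view, but the pan is visible there and has not moved. Descending.

Request:
{"api": "arm_command", "payload": {
  "steps": [
    [[0,0.003,0.002],[0.002,-0.001,0.04],1],
    [[0,0.003,0.002],[0.002,-0.001,0.083],1],
    [[0,0.003,0.002],[0.002,-0.001,0.083],1],
    [[0,0.003,0.002],[0.002,-0.001,0.083],1],
    [[0,0.003,0.002],[0.002,-0.001,0.083],1]
  ]
}}

```text
time: 3.3
eef_pos: [0.4329, -0.0088, 0.031]
tcp_rot: [0.088, 0.996, -0.0, 0.002]
contact_force: [0.0, -0.2, 0.2]
opening: 0.997
```

```bash
python3 -c "
from h import *
st(); go((.4313,-.0088,.030),-.175)
r=cam('scene'); crop(r,300,60,460,240,4,'pics/s5.png')"
```

```text
t 3.3 pos [ 0.4329 -0.0088  0.031 ] yaw -0.1755 pitch 0.0042 tilt y -0.0001 F [ 0.05 -0.23  0.17] M [-0.02  0.01 -0.05] op 0.997 q [-0.26 -0.03  2.28  0.    0.88 -1.65]
turn [-0.0001, 0.0042, -0.0005] shift [0.0015, -0.0002, 0.001]
```

View pics/s5.png

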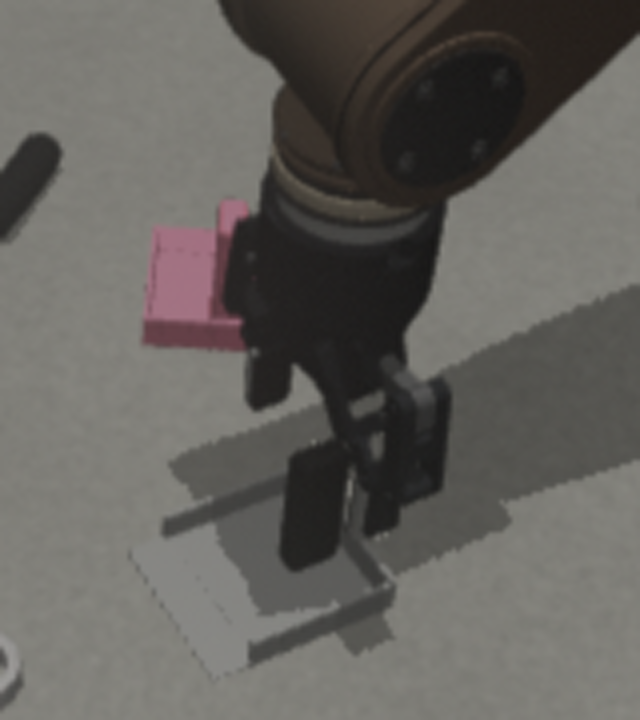

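The fingers are on both sides of the grip and clear of it. Closing.

Request:
{"api": "arm_command", "payload": {
  "steps": [
    [[0,0.004,0],[0,0,0],0.2],
    [[0,0.004,0],[0,0,0],-0.4],
    [[0,0.004,0],[0,0,0],-1],
    [[0,0.004,0],[0,0,0],-1],
    [[0,0.004,0],[0,0,0],-1],
    [[0,0.004,0],[0,0,0],-1],
    [[0,0.004,0],[0,0,0],-1],
    [[0,0.004,0],[0,0,0],-1]
  ],
  "force": 70
}}

```text
time: 4.35
eef_pos: [0.4327, -0.0088, 0.0309]
tcp_rot: [0.088, 0.996, 0.0, -0.0]
contact_force: [-0.1, 0.9, 3.4]
opening: 0.171
```

```bash
python3 -c "
from h import *
st()
r=cam('scene'); crop(r,300,60,460,240,4,'pics/s6.png')"
```

```text
t 4.35 pos [ 0.4327 -0.0088  0.0309] yaw -0.1756 pitch -0.0001 tilt y 0.0 F [-0.1   0.92  3.36] M [ 0.07  0.05 -0.05] op 0.171 q [-0.26 -0.02  2.28  0.    0.89 -1.65]
```

View pics/s6.png

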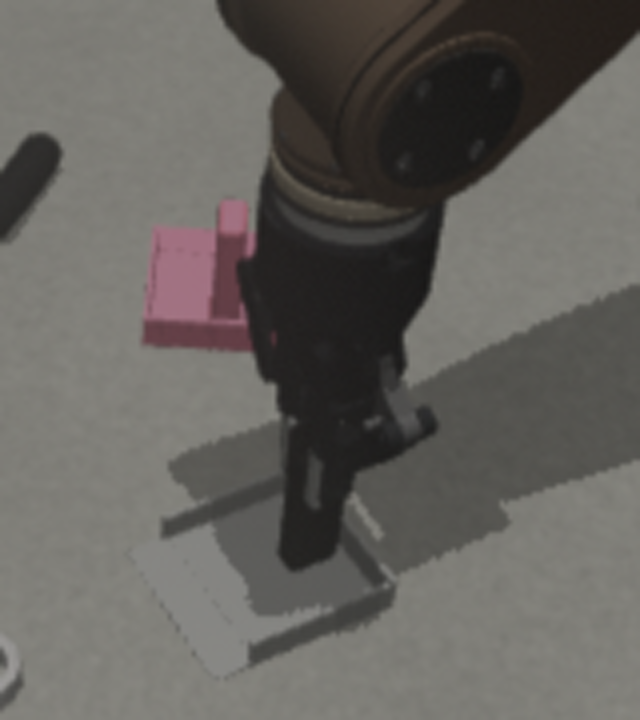

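```bash
python3 -c "
from h import *
v=np.load('cal.npy'); x,y,a=v[:3]
def inb(px,py): return R.from_euler('z',a).apply([px,py,0])+[x,y,0]
n=R.from_euler('z',-a).apply([v[6]-x,v[7]-y,0]); print(inb(-.227,n[1]))
p=inb(-.227,n[1]); go((p[0],p[1],.036),a)"
```

```text
[0.46816118 0.09647376 0.        ]
turn [0.0, -0.0001, -0.2437] shift [-0.0165, 0.1098, -0.0051]
```

Request:
{"api": "arm_command", "payload": {
  "steps": [
    [[0,0,0],[0,0,-0.005],-1],
    [[0,0,-0.08],[-0.005,0.037,-0.005],-1],
    [[0,0,-0.16],[-0.011,0.073,-0.005],-1],
    [[0,0,-0.244],[-0.0165,0.11,-0.005],-1],
    [[0,0,-0.244],[-0.0165,0.11,-0.005],-1],
    [[0,0,-0.244],[-0.0165,0.11,-0.005],-1],
    [[0,0,-0.244],[-0.0165,0.11,-0.005],-1]
  ]
}}

```text
time: 5.28
eef_pos: [0.4676, 0.0959, 0.0356]
tcp_rot: [-0.034, 0.999, -0.0, -0.001]
contact_force: [-0.5, 0.3, -2.5]
opening: 0.169
```

```bash
python3 -c "
from h import *
st(); go((.4682,.0965,.0305),.068)
r=cam('scene'); crop(r,290,120,450,300,4,'pics/s7.png'); r=cam('top'); crop(r,180,120,340,240,5,'pics/t7.png')"
```

```text
t 5.28 pos [0.4676 0.0959 0.0356] yaw 0.0672 pitch -0.001 tilt y -0.0001 F [-0.45  0.32 -2.51] M [-0.03  0.06 -0.03] op 0.169 q [-0.01  0.07  2.17 -0.    0.9  -1.65]
turn [-0.0001, -0.001, -0.0008] shift [-0.0007, 0.0006, 0.0051]
```

View pics/s7.png

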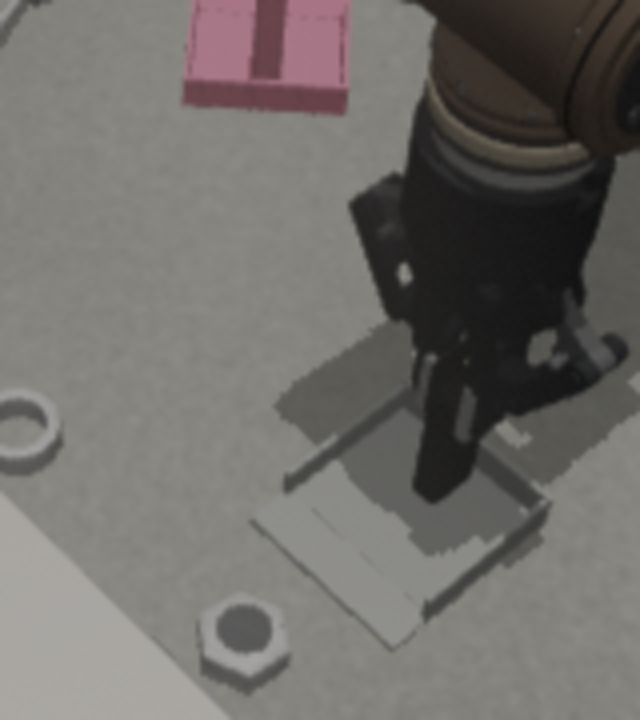

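View pics/t7.png

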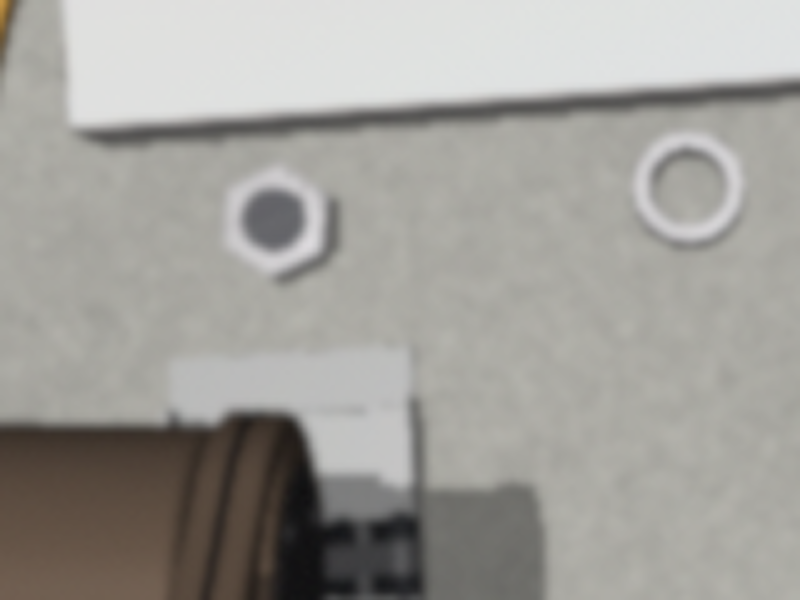

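The pan is lined up: its lip spans crop x 172-411 in the top view, and the nut at (275,217) lies on its travel line. The collar is well to the side. Lowering onto the bench.

Request:
{"api": "arm_command", "payload": {
  "steps": [
    [[0,-0.001,-0.001],[-0.001,0.001,0.003],-1],
    [[0,-0.001,-0.001],[-0.001,0.001,0.0055],-1],
    [[0,-0.001,-0.001],[-0.001,0.001,0.0055],-1],
    [[0,-0.001,-0.001],[-0.001,0.001,0.0055],-1]
  ]
}}

```text
time: 5.88
eef_pos: [0.4689, 0.0967, 0.0309]
tcp_rot: [-0.034, 0.999, -0.0, 0.0]
contact_force: [-4.4, -1.0, 5.3]
opening: 0.172
```

```bash
python3 -c "
from h import *
st()"
```

```text
t 5.88 pos [0.4689 0.0967 0.0309] yaw 0.0681 pitch 0.0001 tilt y -0.0005 F [-4.35 -1.01  5.27] M [-0.23  0.58 -0.02] op 0.172 q [-0.01  0.08  2.17 -0.    0.89 -1.65]
```

Request:
{"api": "arm_command", "payload": {
  "steps": [
    [[0,0,0],[-0.005,0,0.0008],-1],
    [[0,0,0],[-0.01,0,0.0008],-1],
    [[0,0,0],[-0.015,0,0.0008],-1],
    [[0,0,0],[-0.02,0,0.0008],-1],
    [[0,0,0],[-0.025,0,0.0008],-1],
    [[0,0,0],[-0.03,0,0.0008],-1],
    [[0,0,0],[-0.035,0,0.0008],-1],
    [[0,0,0],[-0.04,0,0.0008],-1],
    [[0,0,0],[-0.044,0,0.0008],-1],
    [[0,0,0],[-0.044,0,0.0008],-1]
  ]
}}

```text
time: 7.12
eef_pos: [0.5128, 0.0999, 0.0309]
tcp_rot: [-0.034, 0.999, -0.0, -0.0]
contact_force: [-4.0, -1.0, 6.3]
opening: 0.171
```

```bash
python3 -c "
from h import *
st()
r=cam('scene'); crop(r,290,180,450,320,5,'pics/s8.png'); r=cam('top'); crop(r,180,120,340,240,5,'pics/t8.png')"
```

```text
t 7.12 pos [0.5128 0.0999 0.0309] yaw 0.0683 pitch -0.0008 tilt y -0.0004 F [-4.03 -0.99  6.29] M [-0.07  0.64  0.01] op 0.171 q [-0.    0.17  2.07 -0.    0.9  -1.64]
```

View pics/s8.png

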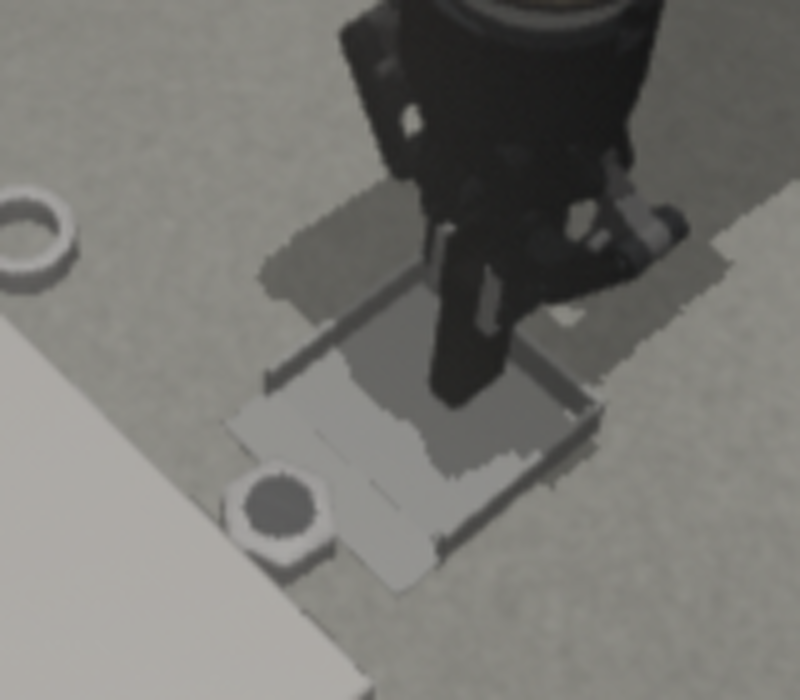

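View pics/t8.png

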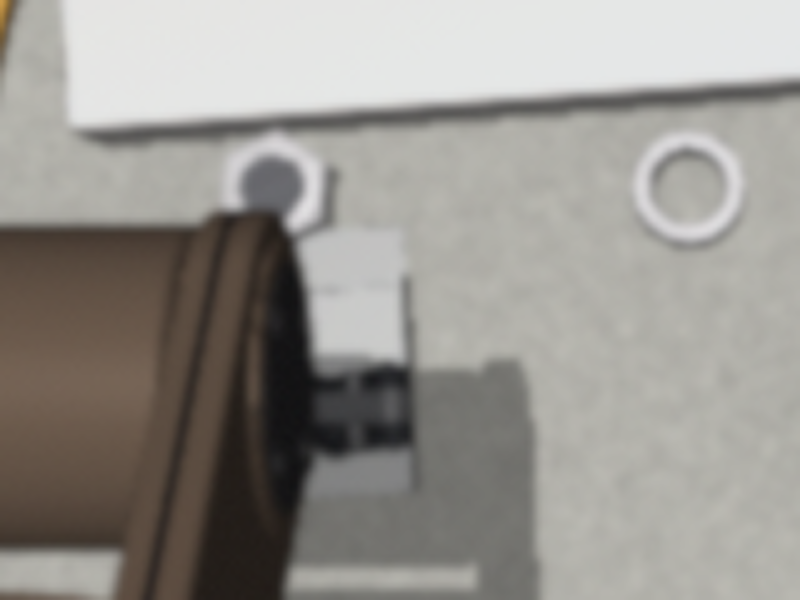

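The nut at scene crop (280,510) has been pushed close to the block, and the lip is at its rear edge. The collar has not moved. Pushing on in small steps.

Request:
{"api": "arm_command", "payload": {
  "steps": [
    [[0,0,0],[-0.004,0,0.001],-1],
    [[0,0,0],[-0.008,0,0.001],-1],
    [[0,0,0],[-0.012,0,0.001],-1],
    [[0,0,0],[-0.016,0,0.001],-1],
    [[0,0,0],[-0.02,0,0.001],-1],
    [[0,0,0],[-0.022,0,0.001],-1]
  ]
}}

```text
time: 7.98
eef_pos: [0.5334, 0.1015, 0.031]
tcp_rot: [-0.034, 0.999, -0.0, -0.003]
contact_force: [-9.1, -1.0, 12.8]
opening: 0.168
```

```bash
python3 -c "
from h import *
st()
r=cam('scene'); crop(r,290,180,450,320,5,'pics/s9.png'); r=cam('top'); crop(r,180,120,340,240,5,'pics/t9.png')"
```

```text
t 7.97 pos [0.5334 0.1015 0.031 ] yaw 0.0688 pitch -0.0053 tilt y -0.0003 F [-9.12 -0.96 12.76] M [-0.12  1.38 -0.01] op 0.168 q [ 0.    0.22  2.01 -0.    0.92 -1.64]
```

View pics/s9.png

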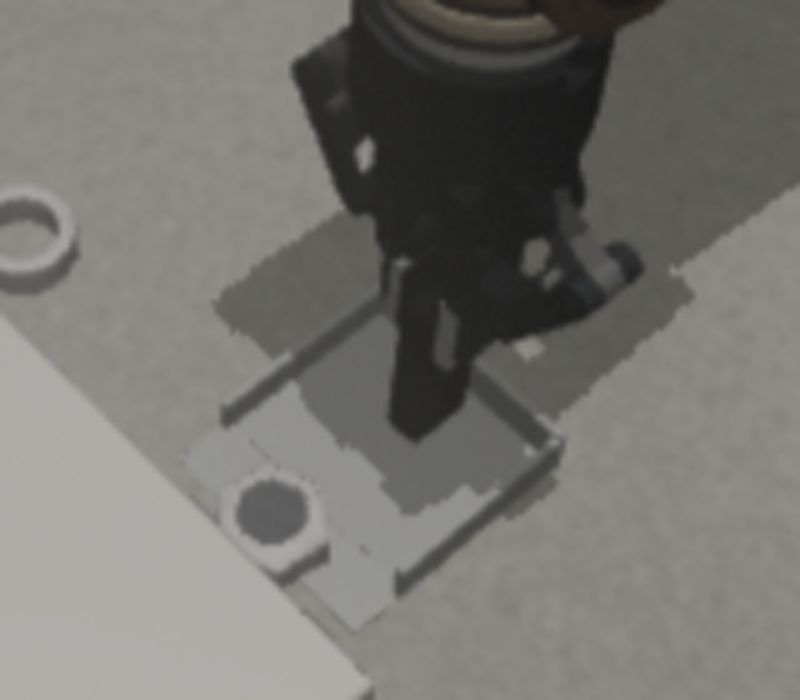

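View pics/t9.png

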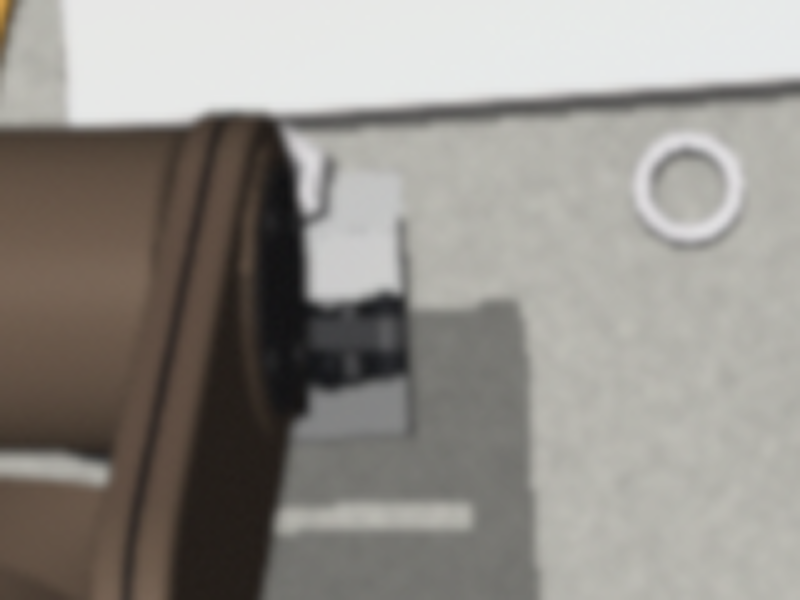

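The nut is riding up onto the bevel, at scene crop (275,515). About 20 mm is left to the face. Continuing.

Request:
{"api": "arm_command", "payload": {
  "steps": [
    [[0,0,0],[-0.004,0,0.0008],-1],
    [[0,0,0],[-0.008,0,0.0008],-1],
    [[0,0,0],[-0.012,0,0.0008],-1],
    [[0,0,0],[-0.015,0,0.0008],-1],
    [[0,0,0],[-0.015,0,0.0006],-1]
  ]
}}

```text
time: 8.7
eef_pos: [0.5473, 0.1027, 0.0311]
tcp_rot: [-0.035, 0.999, -0.0, -0.004]
contact_force: [-8.4, -1.6, 9.6]
opening: 0.171
```

```bash
python3 -c "
from h import *
st()
r=cam('scene'); crop(r,290,180,450,320,5,'pics/s10.png')"
```

```text
t 8.7 pos [0.5473 0.1027 0.0311] yaw 0.0692 pitch -0.0085 tilt y -0.0001 F [-8.41 -1.6   9.57] M [-0.09  1.07  0.03] op 0.171 q [ 0.    0.24  1.98 -0.    0.93 -1.64]
```

View pics/s10.png

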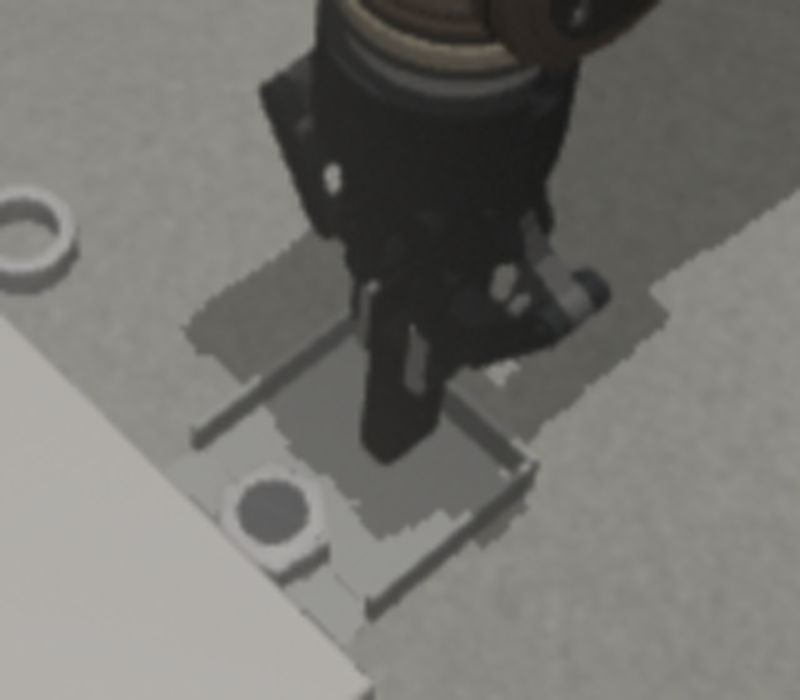

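The nut is well on the floor, with about 6 mm left to the face.

Request:
{"api": "arm_command", "payload": {
  "steps": [
    [[0,0,0],[-0.002,0,0.0006],-1],
    [[0,0,0],[-0.004,0,0.0006],-1],
    [[0,0,0],[-0.006,0,0.0006],-1],
    [[0,0,0],[-0.006,0,0.0006],-1]
  ]
}}

```text
time: 9.25
eef_pos: [0.5506, 0.1031, 0.0315]
tcp_rot: [-0.035, 0.999, -0.0, -0.008]
contact_force: [-13.0, -1.3, 14.6]
opening: 0.168
```

```bash
python3 -c "
from h import *
st()
r=cam('scene'); crop(r,290,180,450,320,5,'pics/s11.png')"
```

```text
t 9.25 pos [0.5506 0.1031 0.0315] yaw 0.0698 pitch -0.0163 tilt y -0.0001 F [-13.04  -1.34  14.64] M [-0.22  1.71 -0.02] op 0.168 q [ 0.    0.25  1.96 -0.    0.94 -1.64]
```

View pics/s11.png

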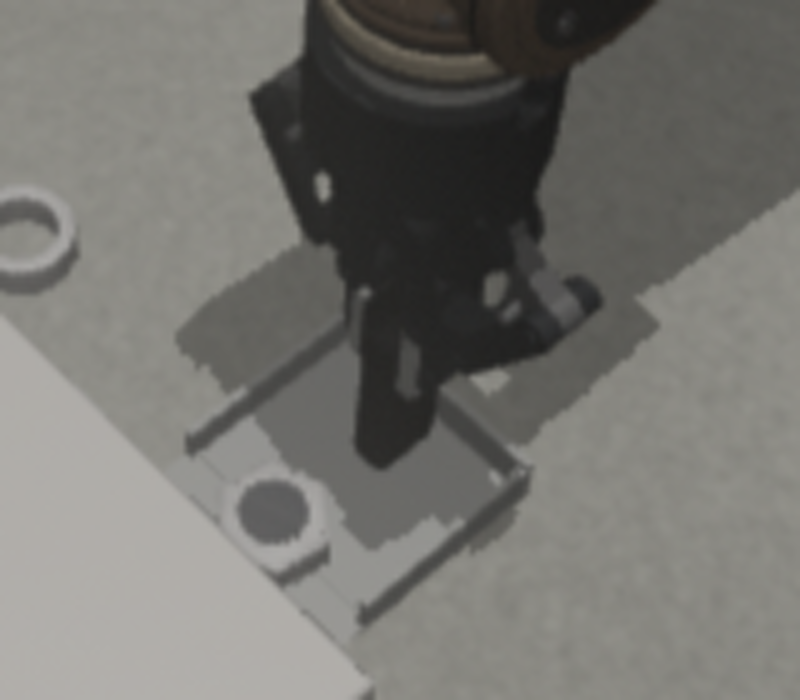

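The nut centre at crop (272,510) lies behind the line between the side wall ends, (187,440)-(362,615), so pan x is about 27 mm. The lip is at the face, with the push force risen to 13 N. Next I lift with the lip tilted up a little and a small pull-back.

Request:
{"api": "arm_command", "payload": {
  "steps": [
    [[0,-0.02,0],[0.001,0,-0.001],-1],
    [[0,-0.05,0],[0.002,0,-0.003],-1],
    [[0,-0.08,0],[0.004,0,-0.006],-1],
    [[0,-0.1,0],[0.005,0,-0.01],-1],
    [[0,-0.1,0],[0.006,0,-0.015],-1],
    [[0,-0.1,0],[0.006,0,-0.022],-1],
    [[0,-0.1,0],[0.006,0,-0.03],-1],
    [[0,-0.1,0],[0.006,0,-0.04],-1],
    [[0,-0.1,0],[0.006,0,-0.048],-1],
    [[0,-0.1,0],[0.006,0,-0.056],-1],
    [[0,-0.1,0],[0.006,0,-0.06],-1],
    [[0,-0.1,0],[0.006,0,-0.06],-1]
  ]
}}

```text
time: 10.8
eef_pos: [0.5458, 0.1027, 0.092]
tcp_rot: [-0.035, 0.998, 0.001, 0.042]
contact_force: [0.1, 0.0, -3.5]
opening: 0.176
```

```bash
python3 -c "
from h import *
st()
r=cam('scene'); crop(r,270,140,430,280,5,'pics/s12.png')"
```

```text
t 10.8 pos [0.5458 0.1027 0.092 ] yaw 0.0698 pitch 0.0846 tilt y -0.0002 F [ 0.07  0.05 -3.47] M [0.02 0.16 0.04] op 0.176 q [ 0.    0.1   2.02  0.01  0.94 -1.64]
```

View pics/s12.png

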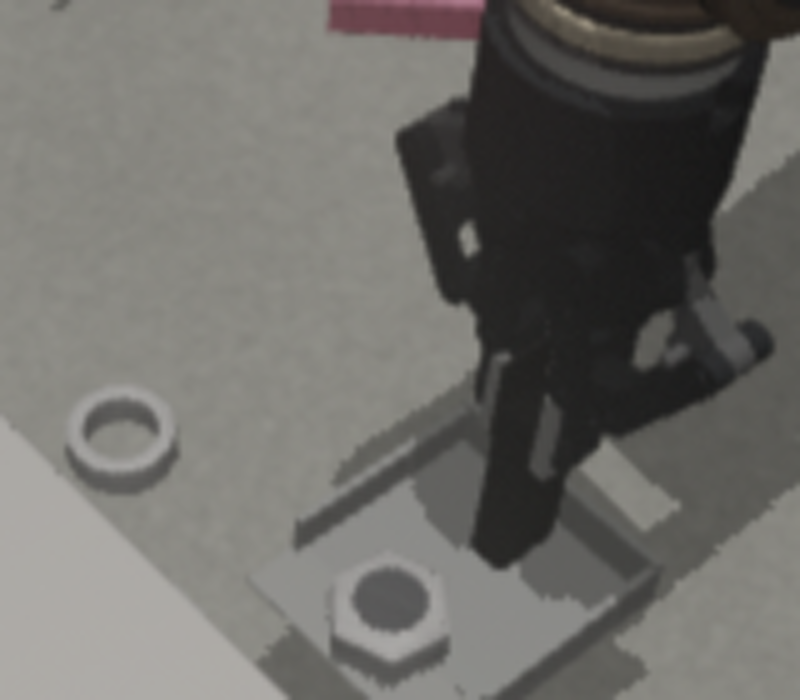

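The pan is clear at about 60 mm underside height with the nut well inside, at crop (390,605), and the collar has not moved. The 3.5 N load matches pan plus nut. Now carrying it over the block.

Request:
{"api": "arm_command", "payload": {
  "steps": [
    [[0,0,0],[-0.004,0,0],-1],
    [[0,0,0],[-0.011,0,0],-1],
    [[0,0,0],[-0.021,0,0],-1],
    [[0,0,0],[-0.034,0,0],-1],
    [[0,0,0],[-0.048,0,0],-1],
    [[0,0,0],[-0.063,0,0],-1],
    [[0,0,0],[-0.078,0,0],-1],
    [[0,0,0],[-0.092,0,0],-1],
    [[0,0,0],[-0.104,0,0],-1],
    [[0,0,0],[-0.114,0,0],-1],
    [[0,0,0],[-0.12,0,0],-1],
    [[0,0,0],[-0.123,0,0],-1]
  ]
}}

```text
time: 12.35
eef_pos: [0.6679, 0.1113, 0.1017]
tcp_rot: [-0.035, 0.999, 0.001, 0.042]
contact_force: [-0.0, -0.5, -2.7]
opening: 0.168
```

```bash
python3 -c "
from h import *
st(); go((.6688,.0997,.064),.068)
r=cam('scene'); crop(r,190,180,370,330,4,'pics/s13.png')"
```

```text
t 12.35 pos [0.6679 0.1113 0.1017] yaw 0.0699 pitch 0.0833 tilt y -0.0002 F [-0.02 -0.46 -2.74] M [0.02 0.18 0.04] op 0.168 q [ 0.01  0.34  1.71  0.01  1.01 -1.63]
turn [-0.0001, 0.0833, 0.0019] shift [0.0031, -0.0117, 0.0376]
```

View pics/s13.png

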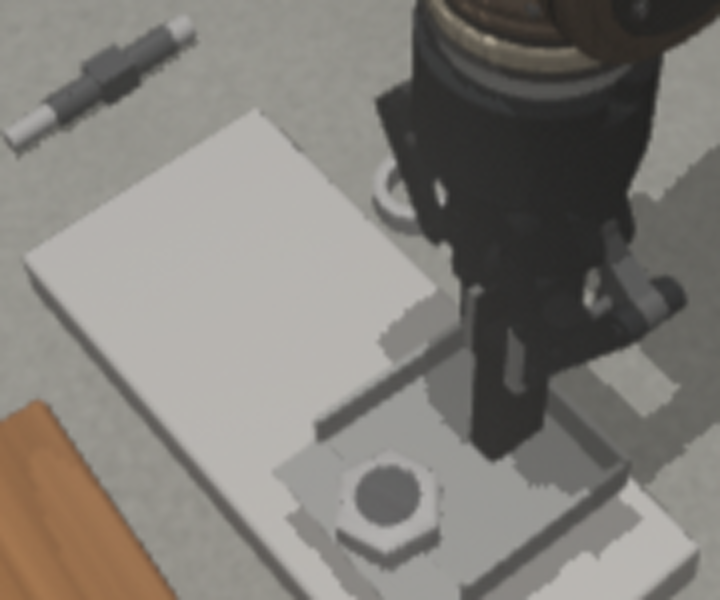

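The pan is above the block with the nut inside, at crop (388,505). Levelling and lowering to just above the top.

Request:
{"api": "arm_command", "payload": {
  "steps": [
    [[0,0.012,0],[0,-0.003,0.004],-1],
    [[0,0.028,0],[0.001,-0.006,0.01],-1],
    [[0,0.044,0],[0.001,-0.009,0.017],-1],
    [[0,0.06,0],[0.002,-0.012,0.024],-1],
    [[0,0.073,0],[0.003,-0.012,0.03],-1],
    [[0,0.08,0],[0.003,-0.012,0.035],-1],
    [[0,0.083,0],[0.003,-0.012,0.0375],-1],
    [[0,0.083,0],[0.003,-0.012,0.0375],-1]
  ]
}}

```text
time: 13.4
eef_pos: [0.669, 0.0995, 0.064]
tcp_rot: [-0.035, 0.999, -0.0, 0.0]
contact_force: [-0.2, -0.1, -4.3]
opening: 0.17
```

```bash
python3 -c "
from h import *
st(); go((.6688,.0997,.061),.068)
r=cam('scene'); crop(r,190,180,370,330,4,'pics/s14.png')"
```

```text
t 13.4 pos [0.669  0.0995 0.064 ] yaw 0.07 pitch 0.0005 tilt y -0.0001 F [-0.2  -0.06 -4.3 ] M [-0.04  0.1   0.01] op 0.17 q [-0.    0.43  1.67 -0.    1.05 -1.64]
turn [-0.0001, 0.0005, 0.002] shift [0.0002, 0.0003, 0.003]
```

View pics/s14.png

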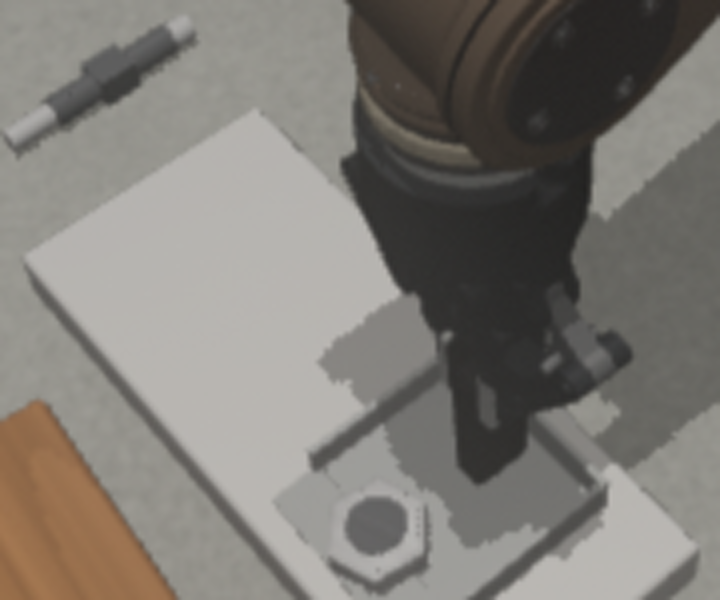

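Request:
{"api": "arm_command", "payload": {
  "steps": [
    [[0,0,0],[0,0,0.001],-1],
    [[0,0,0],[0,0,0.002],-1],
    [[0,0,0],[0,0,0.003],-1],
    [[0,0,0],[0,0,0.0036],-1],
    [[0,0,0],[0,0,0.0036],-1]
  ]
}}

```text
time: 14.08
eef_pos: [0.6693, 0.0995, 0.061]
tcp_rot: [-0.035, 0.999, -0.0, 0.001]
contact_force: [-1.8, 0.4, -2.0]
opening: 0.17
```

```bash
python3 -c "
from h import *
st()"
```

```text
t 14.07 pos [0.6693 0.0995 0.061 ] yaw 0.07 pitch 0.0012 tilt y -0.0002 F [-1.8   0.42 -1.99] M [-0.01  0.21  0.01] op 0.17 q [-0.    0.43  1.67 -0.    1.04 -1.64]
```

Contact has begun: the load fell from 4.3 to 2.0 N and x force appeared. A little further to seat it.

Request:
{"api": "arm_command", "payload": {
  "steps": [
    [[0,0,0],[0,0,0.0006],-1],
    [[0,0,0],[0,0,0.001],-1],
    [[0,0,0],[0,0,0.001],-1]
  ]
}}

```text
time: 14.45
eef_pos: [0.6692, 0.0995, 0.061]
tcp_rot: [-0.035, 0.999, -0.0, 0.0]
contact_force: [-4.9, 0.1, 5.0]
opening: 0.171
```

```bash
python3 -c "
from h import *
st()
r=cam('scene'); crop(r,190,180,370,330,4,'pics/s15.png')"
```

```text
t 14.45 pos [0.6692 0.0995 0.061 ] yaw 0.0702 pitch 0.0009 tilt y -0.0003 F [-4.94  0.07  4.99] M [-0.06  0.8  -0.03] op 0.171 q [-0.    0.43  1.67 -0.    1.04 -1.64]
```

View pics/s15.png

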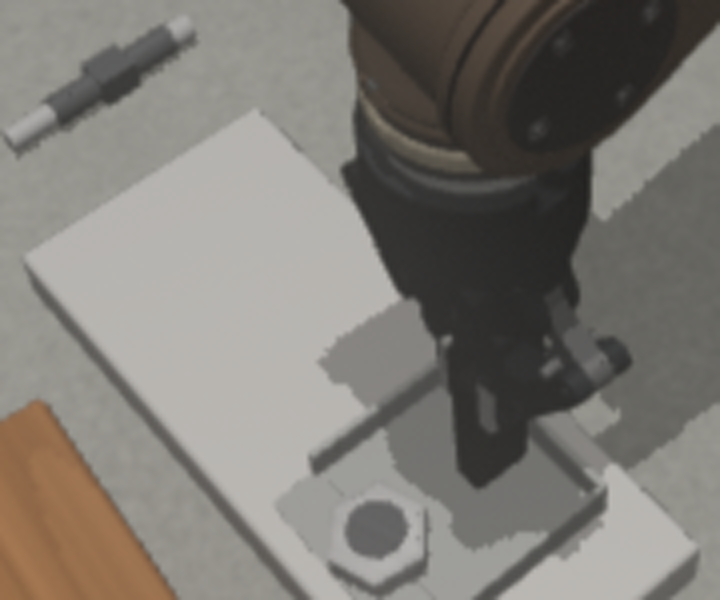

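The pan is seated at 5 N with the nut inside, at crop (378,530). Releasing partway, then rising.

Request:
{"api": "arm_command", "payload": {
  "steps": [
    [[0,0,0],[0,0,0],-0.4],
    [[0,0,0],[0,0,0],-0.1],
    [[0,0,0],[0,0,0],0.2],
    [[0,0,0],[0,0,0],0.4],
    [[0,0,0],[0,0,0],0.4],
    [[0,0,0],[0,0,0],0.4]
  ]
}}

```text
time: 15.25
eef_pos: [0.6693, 0.0995, 0.061]
tcp_rot: [-0.035, 0.999, -0.0, 0.0]
contact_force: [0.1, -0.1, -0.4]
opening: 0.699
```

```bash
python3 -c "
from h import *
st()
r=cam('scene'); crop(r,190,180,370,330,4,'pics/s16.png')"
```

```text
t 15.25 pos [0.6693 0.0995 0.061 ] yaw 0.0702 pitch 0.001 tilt y -0.0002 F [ 0.13 -0.06 -0.41] M [ 0.01  0.01 -0.03] op 0.699 q [-0.    0.43  1.67 -0.    1.04 -1.64]
```

View pics/s16.png

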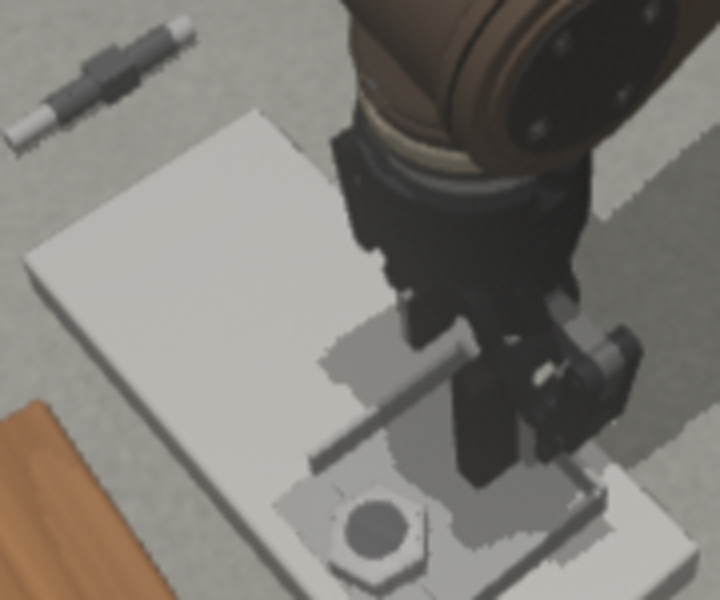

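Released with zero force, and the pan has not moved. Rising straight up.

Request:
{"api": "arm_command", "payload": {
  "steps": [
    [[0,0,0],[0,0,-0.01],0.4],
    [[0,0,0],[0,0,-0.03],0.4],
    [[0,0,0],[0,0,-0.06],0.4],
    [[0,0,0],[0,0,-0.1],0.4],
    [[0,0,0],[0.06,0,-0.13],0.4],
    [[0,0,0],[0.12,0,-0.14],0.4],
    [[0,0,0],[0.16,0,-0.14],0.4],
    [[0,0,0],[0.16,0,-0.14],0.4],
    [[0,0,0],[0.16,0,-0.14],0.4],
    [[0,0,0],[0.16,0,-0.14],0.4]
  ]
}}

```text
time: 16.55
eef_pos: [0.5109, 0.0882, 0.2016]
tcp_rot: [-0.035, 0.999, -0.0, 0.001]
contact_force: [0.1, 0.6, 0.4]
opening: 0.7
```

```bash
python3 -c "
from h import *
st()
r=cam('scene'); crop(r,190,180,380,330,4,'pics/s17.png'); r=cam('top'); crop(r,180,60,360,200,4,'pics/t17.png')"
```

```text
t 16.55 pos [0.5109 0.0882 0.2016] yaw 0.07 pitch 0.0024 tilt y -0.0004 F [0.09 0.64 0.42] M [-0.03 -0.01 -0.07] op 0.7 q [-0.02 -0.06  1.96 -0.    1.24 -1.67]
```

View pics/s17.png

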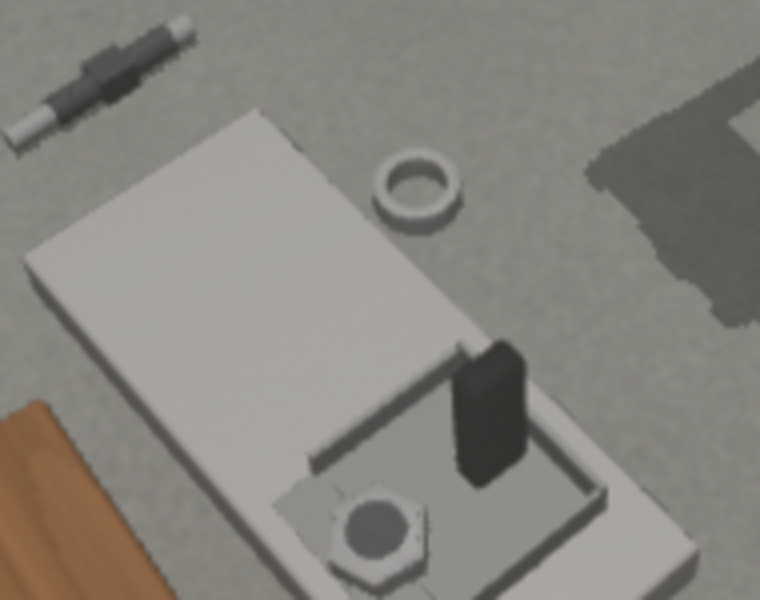

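View pics/t17.png

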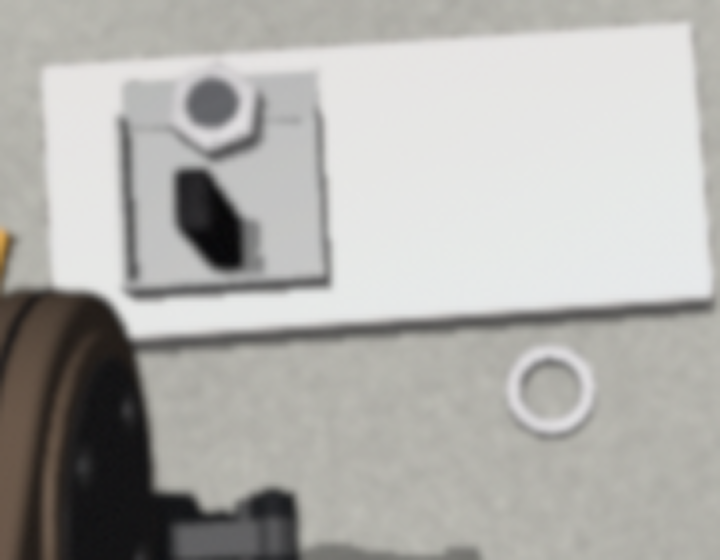

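The pan is flat on the block with its lip at top crop y≈78. The nut is at (212,103), near the lip end, and the collar at (551,392) has not moved. I'll check the nut's margin to the 42 mm limit numerically.

```bash
python3 - <<'E'
from fit import *
v=np.load('cal.npy')
def c2(u,v,k,x0,y0): return (u+.5)/k-.5+x0,(v+.5)/k-.5+y0
T=(4,180,60);S=(4,190,180)
O=[(0,c2(122,84,*T),(.05,.045,.031)),(0,c2(316,71,*T),(.05,-.045,.031)),(0,c2(330,282,*T),(-.05,-.045,.05)),
(1,c2(274,505,*S),(.05,-.045,.031)),(1,c2(606,490,*S),(-.05,.045,.05)),(1,c2(505,348,*S),(-.028,0,.108))]
N=[(0,c2(212,103,*T)),(1,c2(376,529,*S))]
pr=lambda ci,P: projd((r,s)[ci],P,v[10+ci],v[12+3*ci:15+3*ci],v[18+3*ci:21+3*ci])[0]
def f(q):
    o=[]
    for ci,px,l in O: o+=list(pr(ci,R.from_euler('z',q[2]).apply(l)+[q[0],q[1],0])-px)
    for ci,px in N: o+=list(pr(ci,[q[3],q[4],.0505])-px)
    return np.array(o)
g=least_squares(f,[.695,.1,.07,.72,.1]).x; print(g.round(4)); print(f(g).round(1))
print("nut in pan",R.from_euler('z',-g[2]).apply([g[3]-g[0],g[4]-g[1],0]))
x,y,a=v[:3]; print("pan in block",R.from_euler('z',-a).apply([g[0]-x,g[1]-y,0]))
c=[c2(551,391,*T)]; w=least_squares(lambda p:pr(0,[p[0],p[1],.016])-c[0],[.6,-.05]).x; print("collar moved",w-v[8:10])
E
```

```text
[0.6952 0.1016 0.075  0.7282 0.1042]
[ 1.   2.2  0.8  1.5 -0.9 -0.5  0.6 -0.5  1.3 -1.7 -3.4  4.4  0.8  0.9
 -0.2  1.1]
nut in pan [0.0331548  0.00018511 0.        ]
pan in block [-0.00015397  0.06703992  0.        ]
collar moved [-0.00062415 -0.00027182]
```

The nut is at pan x ≈ 33 mm (limit 42) and y ≈ 0. The pan is centred over the block's depth, and the collar moved less than 1 mm. Handing in.

```bash
python3 -c "
from h import *
print(sign_off()); st()"
```

```text
the job is handed in; nothing more can be done
None
the job is handed in; nothing more can be done
```

The job is done and handed in at about 17 s of the 42 s allowed. The sign-off gave no verdict, so what follows comes from my own checks.

I took the steel pan by its black grip, lined it up behind the nut and pushed it along the bench to the block. The push force reached about 13 N, and the nut slid onto the pan floor. I lifted it with the lip tilted up about 5 degrees, carried it over the block, set it down level and let go. The arm then backed away.

**Last checks:**
- **Pan:** it stands released on the block's top, centred across the block's depth and 67 mm to the left of its centre. Its resting height and flatness come from the arm's readings at set-down: TCP at 61 mm, 30 mm above its height on the bench, and level to within 0.001 rad.
- **Nut:** it lies in the pan at x ≈ 33 mm and y ≈ 0, against the limit of 42 mm. The estimate is good to a few mm.
- **Collar:** it is within 1 mm of where it started.
- **Arm:** it is clear of everything, and the pictures show the fingers away from the nut throughout.

**Disagreements:**
- The two cameras differed by several mm at first because of lens distortion. I fitted that from the known sizes.
- In the final fit the grip-top point was off by 3 to 4 pixels, probably because I picked the point by hand. The other points fit to about 2 pixels.

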